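# Caliper a brass dish on the engraver's bench gauge

### The job

Push the carriage of the bench gauge, with the brass dish on it, all the way in until its spring detent clicks home. Then slide the caliper jaw shut by its lug, gently, until the dish is caught between both jaws and the jaw's spring pad has clearly been pressed in, so that the dish stays clamped when you let go. Do not disturb the other things on the bench.

Things in the scene. Friction and masses are not known exactly. Their poses are not given: they have to be found in the camera images.
- gauge: the bench gauge, fixed to the bench: grey base plate 250 x 250 x 12 mm; origin at the centre of its underside; its x axis is the way the carriage travels in (away from the robot), its y axis runs along the steel caliper beam (20 x 20 mm in section, top 50 mm up, centred at x = +110 mm). The carriage runs on the line y = -30 mm. Highest parts over its underside: post 80, lug 100, jaws 56 to 60 mm
- carriage (a joint): travel of the aluminium carriage (130 x 100 mm, top face 30 mm above the bench) along the gauge's +x, in m: 0 is fully out towards the robot, 0.080 fully home against its end stop. A sprung roller in the base rides over a bump on the carriage's side at about 0.0725 (some 6 N) and then holds the carriage home; short of that it has not engaged
- post_top (a point): centre of the top of the carriage's upright round post, 20 mm in diameter and 50 mm tall (80 mm above the bench at its top), 64 mm behind the dish, on the robot's side; push or pinch this to move the carriage
- carriage_seat (a point): point on the carriage's top face midway between its two low cross ridges (6 mm high, 94 mm apart), where the dish rests; 30 mm above the bench; moves with the carriage. The dish is free to slide sideways (gauge y) between the ridges
- dish: the brass dish blank, round, 90 mm in diameter and 14 mm thick with a shallow sunk middle, 0.4 kg, lying flat on the carriage; origin at the centre of its underside, z up
- fixed_jaw: the caliper's fixed jaw, steel, face 30 mm wide and 20 mm high; origin at the lower middle of its face, 58 mm to the gauge's -y side of the carriage's centre line; the face looks to the gauge's +y
- jaw (a joint): travel of the sliding caliper jaw along the gauge's -y, in m: 0 fully open (face gap 163 mm), up to 0.090; gap between the faces = 0.163 minus this, plus the plunger's value, so with the dish against both faces it reads 0.073 and the pad then starts to press in. It slides with about 7 N of friction and stays where it is left
- lug_top (a point): centre of the top of the sliding jaw's upright lug, a block 24 mm (gauge x) by 14 mm (gauge y) that stands 40 mm above the slider (top 100 mm above the bench); push or pinch this to move the jaw
- plunger (a joint): how far the sliding jaw's spring pad is pressed back into the jaw, in m: 0 free, 0.010 fully in; 2 N to start and 1 N more per mm. Its reading tells the measuring force; on release the jaw's friction holds up to about 5 mm of it
- jaw_pad: the spring pad that is the sliding jaw's face, steel, 30 mm wide and 20 mm high; origin at the lower middle of the face, which looks to the gauge's -y
- setting_ring: bystander: steel ring, 56 mm outside diameter, 16 mm high, lying on the gauge's base plate; origin at the centre of its underside
- hammer: bystander: hammer lying left of the gauge
- graver: bystander: wooden-handled graver lying right of the gauge
- wood_block: bystander: wooden block 110 x 70 x 40 mm; origin at the centre of its underside
- punch_cup: bystander: clay cup, 72 mm in diameter, 85 mm tall; origin at the centre of its underside
- plain_disc: bystander: dark steel disc, 68 mm in diameter, 10 mm thick, on the bench beyond the gauge
- brush: bystander: brush lying beyond the gauge
There are look-alikes about, which are no part of the job. Of the things like the dish, leave any that is blue, red or turquoise; of the rest the larger one is meant.

How it is judged:
By the outcome, as a careful person would: the job done as asked, in the order asked, and still so for the second after the job is handed in, with the robot touching nothing.
It also fails if it takes over 51 s, if anything falls off the work surface, if the arm or the gripper's body presses on something with over 40 N, if the wrist force passes 120 N, or if a joint passes its speed limit or range.

### The arm

A 6-joint arm with a two-finger parallel gripper is mounted at the origin on the work surface. World frame = base frame: x ahead of the robot, y to its left, z up, the work surface at z = 0. Lengths are in m, angles in degrees, forces in N, time in s.
With the tool pointing down it reaches from about 0.225 to 0.875 m from the base axis. Payload 3.4 kg.
Tool frame: the origin (TCP) lies at the very end of the fingers, on their centre line; the grasp point (between the pads) lies 19 mm behind it (robot.hold_point_z is the distance from the TCP to the grasp point, in m); z points along the fingers, y is the direction in which the jaws open and shut (so a half turn about z gives the same grasp; the last joint's range is limited). The gripper opens to 85 mm and grips with 20 to 120 N. Pads are 22 mm wide; open, the fingers measure 114 mm over their backs; the gripper's body (76 mm by 85 mm) begins 54 mm behind the grasp point. The pads swing forward as they close: fully open they stand 13 mm farther back than shut.
Start: joints at [-80.443, 15.808, 86.224, -0, 77.962, -6.933], TCP at [0.163, -0.551, 0.231] pointing down, gripper open.
Joint ranges: [-165.64, 165.64], [-43.16, 119.46], [12.63, 154.43], [-67.54, 247.53], [6.08, 155.33], [-154.97, 154.97]. Speed limits (degrees/s): [147.25, 147.25, 180, 180, 180, 180].

### API

Orientations are given as a 3x3 rotation matrix whose columns are the frame's x, y, z axes.
In Python, from workcell import robot gives the robot as it stands.
- The arm moves only by the tool send_rows, never from a script. Its argument "targets" is a list of rows, each an object with "slide": the shift along the world's x, y, z in mm, a list of three; "twist": the turn about the world's z in degrees; "gripper": the finger opening in mm, from 0 to 85.4. In form: [{"slide": [dx, dy, dz], "twist": twist, "gripper": gripper}, ...]. A call has 1 to 5 rows; each row is the pose to reach, as a shift and turn from the pose measured when the call began; what a row does not reach only later rows make up. A row lasts 1/12 s, in which the tool goes at most 41.7 mm and 7.16 degrees, less where a joint would pass 70% of its speed; a pose out of reach is approached as far as the arm can. A call with a gripper value outside its range is refused whole. The fingers move at their own pace and stop on an object; the grip force is fixed at half the most. Time passes only in rows, so rows that repeat a pose let the fingers close. It gives the time, the measured TCP pose, the force and the opening at its end, in the units of the state.
- robot.sense(): the state, without advancing time (a new reading comes with each control period).
- robot.capture(name): name is "side" or "top"; returns (picture, depth): 384x512x3 uint8, blue, green, red; 384x512 float32, m along the optical axis (not along the pixel's ray), 0 where there is no reading.
- robot.get_calibration(name): a dict with "vfov" (degrees; the focal length in pixels is half the picture's height over the tangent of half this angle, whatever the lens; pixels are square), "cx", "cy" (the principal point, pixels), "distortion" ([k1, k2, p1, p2, k3] as OpenCV has them; the pictures are not rectified), "R" (3x3) and "t" (3): a world point X has camera coordinates R X + t. Camera axes: x right, y down, z forward; pixel columns grow to the right and rows downward; lengths in m; the calibration is good to about 2 mm. A picture is of the moment at which its call begins. get_calibration takes no time and is no camera call.
- robot.close_job(): hands the job in, once; it reports no verdict.
Trained networks look in the newest picture that a camera, given by its name, has taken for a name from the list of things; names that differ only in an ending like _2 or _b are one class to them, and where a whole thing is asked for, a point or a joint stands for the part that bears it (a point fixed in the world has none). Each returns a list of dicts, best first, with "confidence" (0 to 1); they miss things now and then, are a little off and sometimes report something else, mostly with a low value. They report only what shows in the picture. A call takes as long as a camera call. They do not tell look-alikes from the thing itself.
- robot.silhouettes(camera, query): "region" (384x512 bool, what is visible of it) and "box" ([left, top, right, bottom] in pixels, round what is visible of it).
- robot.spot_point(camera, query): "point" ([column, row] in pixels: a listed point, or the origin of a listed thing).
The state is a dict: "time_s": time; "qpos": joint angles; "joint_vel": joint speeds; "tau": joint torques, N m; "ee_pos": TCP position; "ee_rot": TCP orientation; "ft_force": force on the tool from outside, world axes, zero at the start; "torque": the same for the moment, N m; "width": opening from 0.0 (shut) to 1.0 (fully open).
Only numpy, scipy, OpenCV 4.12 (cv2) and the standard library are available. Lean on these libraries where they do the work, as an engineer would, in place of code of your own. Each camera call takes 0.05 s, during which the arm holds its last target.

## Working session

There is one attempt and no reset: what is moved stays moved. The work goes in short steps, Python scripts to look and compute and a tool call to move; the robot and the scene stay as the last step left them, time stands still between calls to the robot, and variables do not carry over. Pictures are saved under pics/ and viewed, and the job is handed in when it is done.

Besides the shell and the picture viewer there is one more tool, called after "Request:" as name(argument=value, ...), one argument or row to a line, values as JSON. send_rows: Moves the arm, as the interface text tells. Its arguments: {"type":"object","properties":{"targets":{"type":"array","items":{"type":"object","properties":{"slide":{"type":"array","items":{"type":"number"}},"twist":{"type":"number"},"gripper":{"type":"number"}}}}},"required":["targets"]}

```bash
ls; mkdir -p pics; cat > h.py <<'E'
import numpy as np,cv2
from workcell import robot
def cal(n):
    c=robot.get_calibration(n);f=192/np.tan(np.radians(c['vfov'])/2)
    K=np.array([[f,0,c['cx']],[0,f,c['cy']],[0,0,1.]]);return K,np.array(c['distortion'],float),np.array(c['R'],float),np.array(c['t'],float).ravel()
def ray(n,p):
    K,D,R,t=cal(n);u=cv2.undistortPoints(np.array([[p]],float),K,D)[0,0]
    return -R.T@t, R.T@np.array([u[0],u[1],1.])
def atz(n,p,z):
    o,d=ray(n,p);return o+d*(z-o[2])/d[2]
def tri(ps):
    A=np.zeros((3,3));b=np.zeros(3);L=[]
    for n,p in ps:
        o,d=ray(n,p);d=d/np.linalg.norm(d);M=np.eye(3)-np.outer(d,d);A+=M;b+=M@o;L.append((o,d,M))
    X=np.linalg.solve(A,b);return X,[np.linalg.norm(M@(X-o)) for o,d,M in L]
def proj(n,X):
    K,D,R,t=cal(n);return cv2.projectPoints(np.array([X],float),cv2.Rodrigues(R)[0],t,K,D)[0][0,0]
E
python3 - <<'E'
from h import *
np.set_printoptions(precision=3,suppress=True)
for n in('side','top'):
    im,d=robot.capture(n);cv2.imwrite(f'pics/a_{n}.png',im);np.save(f'd_{n}.npy',d)
    print(n,cal(n)[2:],-cal(n)[2].T@cal(n)[3])
    for q in('post_top','lug_top','carriage_seat','dish','gauge','jaw_pad','fixed_jaw'):
        print(n,q,[(np.round(r['point'],1),round(r['confidence'],2)) for r in robot.spot_point(n,q)][:4])
s=robot.sense();print(s['time_s'],s['ee_pos'],s['ee_rot'],s['ft_force'],s['width'])
E
```

```text
pics
side (array([[-0.867, -0.497, -0.017],
       [-0.29 ,  0.533, -0.795],
       [ 0.404, -0.685, -0.606]]), array([0.46 , 0.214, 0.761])) [0.154 0.636 0.639]
side post_top [(array([307.9, 176.7]), 0.88)]
side lug_top [(array([222.2, 178.7]), 0.74), (array([244.2, 203.1]), 0.28)]
side carriage_seat [(array([283.8, 189.5]), 0.62)]
side dish [(array([347.1, 219.9]), 0.93), (array([363.3, 173.1]), 0.78), (array([359.1, 198.9]), 0.69), (array([332. , 152.5]), 0.56)]
side gauge [(array([271. , 200.2]), 0.63)]
side jaw_pad [(array([245.9, 202.4]), 0.58)]
side fixed_jaw [(array([268.4, 172.9]), 0.79), (array([306.9, 178.3]), 0.49)]
top (array([[ 0.006, -1.   , -0.028],
       [-0.996, -0.004, -0.087],
       [ 0.087,  0.029, -0.996]]), array([-0.   ,  0.54 ,  1.036])) [ 0.448 -0.028  1.079]
top post_top [(array([308.2, 222.8]), 0.59)]
top lug_top [(array([255.8, 142.4]), 0.8)]
top carriage_seat [(array([301.7, 197.3]), 0.71)]
top dish [(array([304.8, 199. ]), 0.88), (array([343.5, 272.4]), 0.68), (array([396., 256.]), 0.66), (array([297.4, 267.3]), 0.6)]
top gauge [(array([287.1, 184.6]), 0.82), (array([309.5, 222.3]), 0.59)]
top jaw_pad [(array([221.7, 213.3]), 0.6), (array([260.9, 170.9]), 0.45)]
top fixed_jaw [(array([320.8, 162.1]), 0.51)]
0.8 [ 0.163 -0.551  0.231] [[ 0.959  0.284  0.   ]
 [ 0.284 -0.959 -0.   ]
 [-0.     0.    -1.   ]] [-0.056 -0.179 -0.505] 0.9999989996972756
```

View pics/a_top.png

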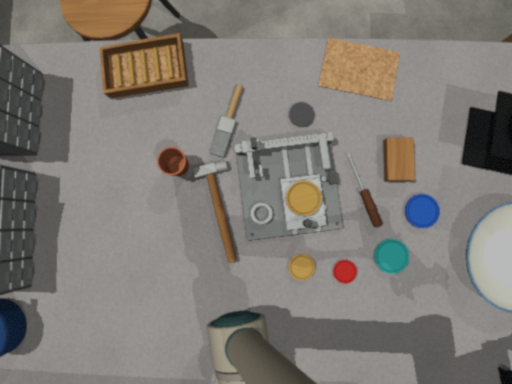

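View pics/a_side.png

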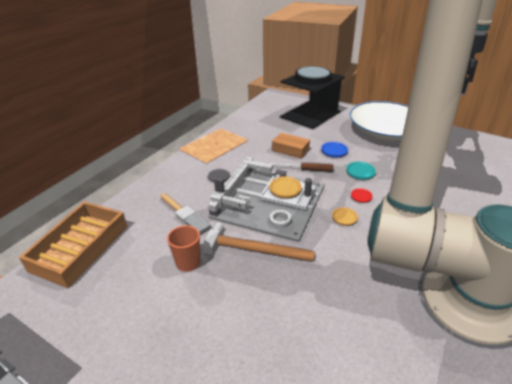

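```bash
python3 - <<'E'
from h import *
np.set_printoptions(precision=4,suppress=True)
for q,a,b in (('post',(307.9,176.7),(308.2,222.8)),('lug',(222.2,178.7),(255.8,142.4)),('seat',(283.8,189.5),(301.7,197.3)),('gauge',(271,200.2),(287.1,184.6))):
    print(q,tri([('side',a),('top',b)]))
for n in('side','top'):
    im=cv2.imread(f'pics/a_{n}.png')
    c=im[110:270,190:390] if n=='side' else im[110:270,200:400]
    cv2.imwrite(f'pics/c_{n}.png',cv2.resize(c,None,fx=3.7,fy=3.7,interpolation=cv2.INTER_CUBIC))
E
```

```text
post (array([ 0.4447, -0.1306,  0.0882]), [np.float64(0.001191838423588066), np.float64(0.0011918384235880502)])
lug (array([ 0.6342, -0.0062,  0.0953]), [np.float64(0.002244840776340814), np.float64(0.0022448407763407704)])
seat (array([ 0.5085, -0.1205,  0.031 ]), [np.float64(0.0008638039898714008), np.float64(0.0008638039898713247)])
gauge (array([ 0.5374, -0.0873,  0.0061]), [np.float64(0.005152948457246676), np.float64(0.0051529484572466555)])
```

View pics/c_top.png

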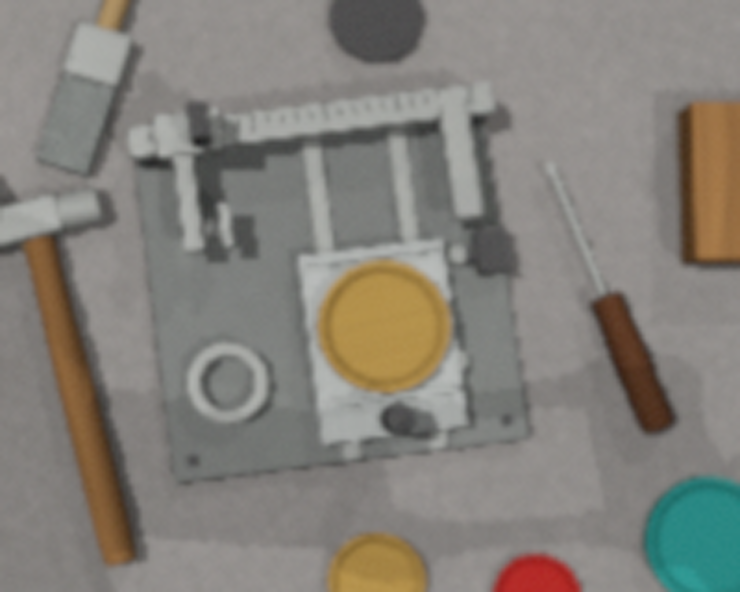

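View pics/c_side.png

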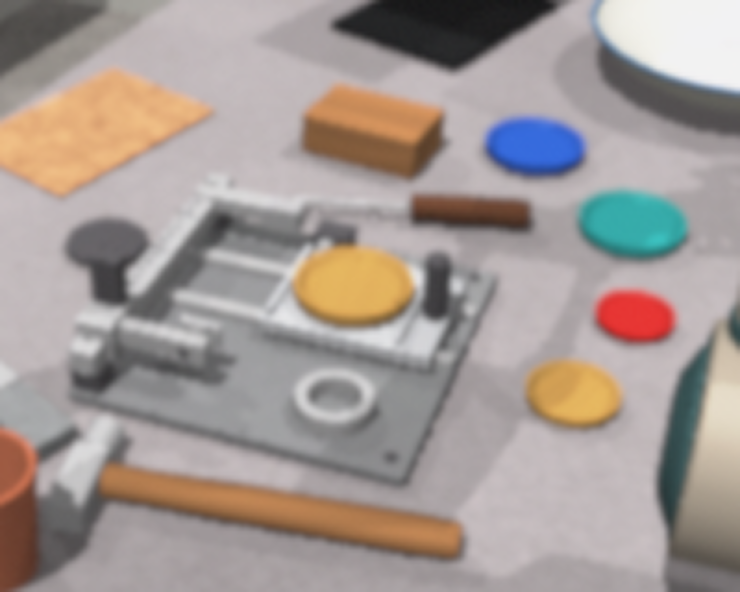

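The brass dish on the carriage is at top px (305,199) and side px (286,187). The look-alikes at top are brass (302,267), red (345,271), turquoise (391,256) and blue (422,211). Of the two brass ones, the one on the carriage is larger, so it is the one meant, and both crops confirm it. The post is at top (308,223) and the dark lug at top (254,142). Next I'll find the gauge's yaw.

```bash
python3 - <<'E'
from h import *
np.set_printoptions(precision=4,suppress=True)
P=lambda x,y:(200+(x+.5)/3.7-.5,110+(y+.5)/3.7-.5)
a,b,c=[atz('top',P(*p),.012) for p in((178,482),(530,437),(137,168))]
print(a,b,c,np.linalg.norm(a-b),np.linalg.norm(a-c))
v=a-b;print('yaw from front',np.degrees(np.arctan2(-v[0],v[1])));v=c-a;print('yaw left',np.degrees(np.arctan2(v[1],v[0])))
# beam line top z=.05
p,q=[atz('top',P(*p),.05) for p in((245,122),(440,103))];v=p-q;print('yaw beam',np.degrees(np.arctan2(-v[0],v[1])))
# rough gauge origin
yaw=np.radians(7);gx=np.array([np.cos(yaw),np.sin(yaw)]);gy=np.array([-gx[1],gx[0]])
for s in (6,7,8,9):
    yaw=np.radians(s);gx=np.array([np.cos(yaw),np.sin(yaw)]);gy=np.array([-gx[1],gx[0]])
    O=(a[:2]+.125*gx-.125*gy+b[:2]+.125*gx+.125*gy)/2
    post=np.array([.4447,-.1306])-O;lug=np.array([.6342,-.0062])-O;dish=np.array(atz('top',(304.8,199),.037)[:2])-O
    print(s,O,[ (w@gx,w@gy) for w in(post,lug,dish)])
d=np.load('d_top.npy')
for n,(u,v) in dict(post=(308,223),lug=(254,142),dish=(305,199),plate=(270,200)).items():
    K,D,R,t=cal('top');z=np.median(d[v-1:v+2,u-1:u+2]);o,r=ray('top',(u,v));print(n,o+r*z)
for n in('side','top'):
  for q in('dish','lug_top','post_top'):
    print(n,q,[(r['box'],round(r['confidence'],2)) for r in robot.silhouettes(n,q)][:5])
E
```

```text
[0.3986 0.0161 0.012 ] [ 0.4308 -0.2281  0.012 ] [0.6186 0.0467 0.012 ] 0.24633717178912723 0.22217021055345115
yaw from front 7.526103568784577
yaw left 7.9111729814787575
yaw beam 5.792237091225892
6 [ 0.539 -0.093] [(np.float64(-0.09774026884856894), np.float64(-0.0275834141225218)), (np.float64(0.10372497115421493), np.float64(0.07632696587207106)), (np.float64(-0.03941798209098029), np.float64(-0.03118474813843352))]
7 [ 0.5388 -0.0908] [(np.float64(-0.09822581759185299), np.float64(-0.02805496094237355)), (np.float64(0.10502222446377787), np.float64(0.07232353974653145)), (np.float64(-0.03997526554598996), np.float64(-0.03267361071051643))]
8 [ 0.5385 -0.0886] [(np.float64(-0.09871952201046598), np.float64(-0.028517961949347692)), (np.float64(0.10624941077549376), np.float64(0.06829808317017126)), (np.float64(-0.040558448358767506), np.float64(-0.03415252058426049))]
9 [ 0.5382 -0.0865] [(np.float64(-0.099221231717259), np.float64(-0.028972276108852384)), (np.float64(0.10740615627652433), np.float64(0.064251822336059)), (np.float64(-0.041167352886178364), np.float64(-0.03562102726939171))]
post [ 0.443  -0.1314  0.0809]
lug [ 0.6363 -0.0009  0.1   ]
dish [ 0.5029 -0.1283  0.0404]
plate [ 0.5015 -0.0407  0.0119]
side dish [([346.5, 160.1, 374.8, 178.2], 0.97), ([266.8, 175.0, 304.6, 196.5], 0.87), ([353.3, 188.9, 370.8, 201.2], 0.74), ([321.1, 142.2, 348.4, 157.7], 0.73), ([330.8, 207.4, 356.3, 226.9], 0.58)]
side lug_top [([214.8, 175.3, 250.7, 209.3], 0.8)]
side post_top [([262.5, 175.0, 315.1, 206.9], 0.93), ([213.2, 175.9, 248.5, 209.0], 0.46)]
top dish [([403.6, 192.5, 439.5, 225.0], 0.95), ([289.0, 254.1, 313.4, 281.9], 0.83), ([377.4, 236.7, 412.3, 271.9], 0.73), ([330.7, 265.0, 358.5, 285.4], 0.66), ([287.1, 179.3, 322.6, 215.8], 0.59)]
top lug_top [([241.2, 137.1, 262.5, 180.4], 0.84), ([155.3, 146.1, 188.1, 177.9], 0.39)]
top post_top [([282.9, 176.5, 326.4, 228.9], 0.88)]
```

Request:
send_rows(
  targets=[
    {"slide": [20,35,0],"twist": -2,"gripper": 0},
    {"slide": [40,70,0],"twist": -4,"gripper": 0},
    {"slide": [60,105,0],"twist": -6,"gripper": 0},
    {"slide": [80,140,0],"twist": -8,"gripper": 0},
    {"slide": [100,175,0],"twist": -9,"gripper": 0},
  ],
)

```text
time_s: 1.52
ee_pos: [0.2637, -0.3748, 0.2313]
ee_rot: [[0.992, 0.128, 0.0], [0.128, -0.992, -0.0], [0.0, 0.0, -1.0]]
ft_force: [0.8, -1.1, 0.1]
width: 0.296
```

Request:
send_rows(
  targets=[
    {"slide": [20,35,0],"twist": 0,"gripper": 0},
    {"slide": [40,70,0],"twist": 0,"gripper": 0},
    {"slide": [60,105,0],"twist": 0,"gripper": 0},
    {"slide": [80,140,0],"twist": 0,"gripper": 0},
    {"slide": [100,175,0],"twist": 0,"gripper": 0},
  ],
)

```text
time_s: 1.93
ee_pos: [0.3642, -0.198, 0.2317]
ee_rot: [[0.992, 0.127, 0.001], [0.127, -0.992, -0.001], [0.001, 0.001, -1.0]]
ft_force: [1.2, -0.5, 0.4]
width: 0.002
```

Target approach point is (0.399, -0.137), so 35, 61 and then down to z 0.047.

Request:
send_rows(
  targets=[
    {"slide": [18,30,-30],"twist": 0,"gripper": 0},
    {"slide": [32,58,-70],"twist": 0,"gripper": 0},
    {"slide": [32,61,-105],"twist": 0,"gripper": 0},
    {"slide": [32,61,-120],"twist": 0,"gripper": 0},
    {"slide": [32,61,-120],"twist": 0,"gripper": 0},
  ],
)

```text
time_s: 2.35
ee_pos: [0.393, -0.1341, 0.1079]
ee_rot: [[0.992, 0.13, -0.007], [0.13, -0.992, 0.004], [-0.007, -0.005, -1.0]]
ft_force: [-0.1, 0.4, 0.1]
width: 0.001
```

```bash
python3 - <<'E'
from h import *
im,d=robot.capture('side');s=robot.sense();print(s['ee_pos'],proj('side',s['ee_pos']))
cv2.imwrite('pics/b.png',cv2.resize(im[90:290,200:440],None,fx=3,fy=3,interpolation=cv2.INTER_CUBIC))
E
```

```text
[ 0.39478441 -0.13573712  0.11018882] [327.82997664 173.81163839]
```

View pics/b.png

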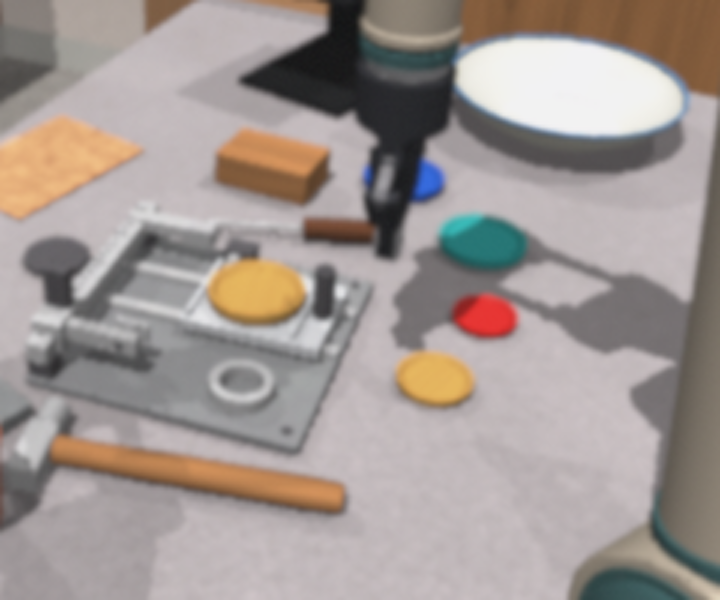

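The closed fingers stand behind the post (crop 325,290), clear of everything. I'll descend and then advance along gauge x (0.991, 0.131).

Request:
send_rows(
  targets=[
    {"slide": [0,-1,-20],"twist": 0,"gripper": 0},
    {"slide": [0,-1,-42],"twist": 0,"gripper": 0},
    {"slide": [0,-1,-62],"twist": 0,"gripper": 0},
    {"slide": [0,-1,-62],"twist": 0,"gripper": 0},
    {"slide": [0,-1,-62],"twist": 0,"gripper": 0},
  ],
)

```text
time_s: 2.82
ee_pos: [0.3955, -0.1377, 0.0492]
ee_rot: [[0.992, 0.128, -0.002], [0.128, -0.992, 0.001], [-0.002, -0.001, -1.0]]
ft_force: [0.0, 0.4, -0.0]
width: 0.003
```

Request:
send_rows(
  targets=[
    {"slide": [5,0.7,0],"twist": 0,"gripper": 0},
    {"slide": [10,1.3,0],"twist": 0,"gripper": 0},
    {"slide": [15,2,0],"twist": 0,"gripper": 0},
    {"slide": [20,2.6,0],"twist": 0,"gripper": 0},
    {"slide": [23,3,0],"twist": 0,"gripper": 0},
  ],
)

```text
time_s: 3.23
ee_pos: [0.42, -0.135, 0.05]
ee_rot: [[0.992, 0.128, -0.0], [0.128, -0.992, -0.0], [-0.0, 0.0, -1.0]]
ft_force: [-0.2, 0.1, -1.4]
width: 0.002
```

Request:
send_rows(
  targets=[
    {"slide": [3,0.4,0],"twist": 0,"gripper": 0},
    {"slide": [6,0.8,0],"twist": 0,"gripper": 0},
    {"slide": [9,1.2,0],"twist": 0,"gripper": 0},
    {"slide": [12,1.6,0],"twist": 0,"gripper": 0},
    {"slide": [15,2,0],"twist": 0,"gripper": 0},
  ],
)

```text
time_s: 3.65
ee_pos: [0.4349, -0.1328, 0.0498]
ee_rot: [[0.992, 0.128, -0.001], [0.128, -0.992, 0.0], [-0.001, -0.0, -1.0]]
ft_force: [-1.4, -0.4, 2.2]
width: 0.003
```

Request:
send_rows(
  targets=[
    {"slide": [4,0.5,0],"twist": 0,"gripper": 0},
    {"slide": [8,1,0],"twist": 0,"gripper": 0},
    {"slide": [12,1.6,0],"twist": 0,"gripper": 0},
    {"slide": [16,2.1,0],"twist": 0,"gripper": 0},
    {"slide": [20,2.6,0],"twist": 0,"gripper": 0},
  ],
)

```text
time_s: 4.07
ee_pos: [0.4551, -0.13, 0.0497]
ee_rot: [[0.992, 0.128, -0.002], [0.128, -0.992, 0.001], [-0.002, -0.001, -1.0]]
ft_force: [-1.4, -0.0, 1.8]
width: -0.001
```

Request:
send_rows(
  targets=[
    {"slide": [4,0.5,0],"twist": 0,"gripper": 0},
    {"slide": [8,1,0],"twist": 0,"gripper": 0},
    {"slide": [12,1.6,0],"twist": 0,"gripper": 0},
    {"slide": [16,2.1,0],"twist": 0,"gripper": 0},
    {"slide": [20,2.6,0],"twist": 0,"gripper": 0},
  ],
)

```text
time_s: 4.48
ee_pos: [0.4756, -0.1273, 0.0497]
ee_rot: [[0.992, 0.128, -0.002], [0.128, -0.992, 0.001], [-0.001, -0.001, -1.0]]
ft_force: [-1.0, 0.7, 1.2]
width: 0.004
```

```bash
python3 - <<'E'
from h import *
for n,b in(('side',(90,270,190,390)),('top',(100,250,210,390))):
    im,d=robot.capture(n)
    cv2.imwrite(f'pics/e_{n}.png',cv2.resize(im[b[0]:b[1],b[2]:b[3]],None,fx=3.7,fy=3.7,interpolation=cv2.INTER_CUBIC)[:600,:800])
E
```

```text
(no output)
```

View pics/e_side.png

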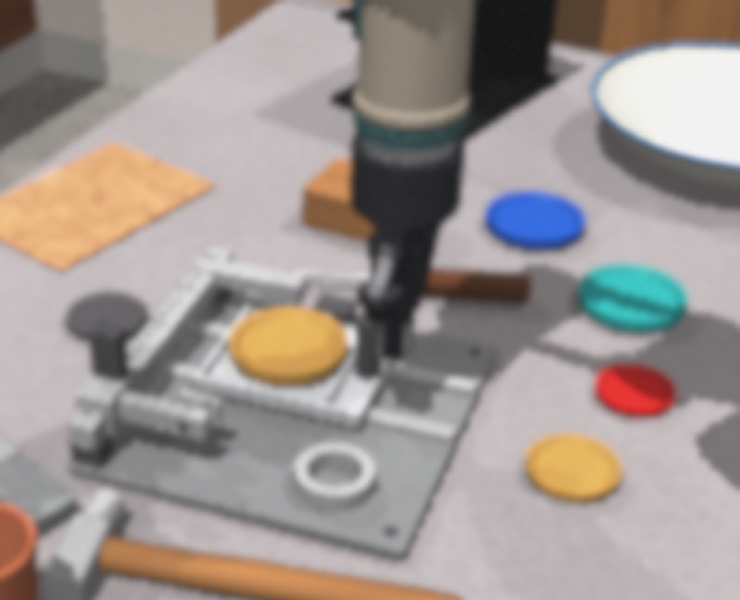

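View pics/e_top.png

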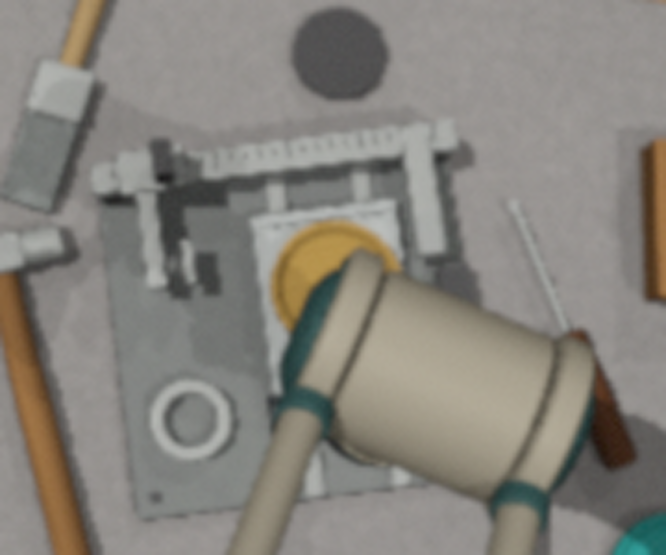

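The carriage is moving in with the dish on it: side crop dish is at (288,345), with the fingers against the post at (370,340). Continuing slowly towards the detent.

Request:
send_rows(
  targets=[
    {"slide": [3,0.4,0],"twist": 0,"gripper": 0},
    {"slide": [6,0.8,0],"twist": 0,"gripper": 0},
    {"slide": [9,1.2,0],"twist": 0,"gripper": 0},
    {"slide": [11,1.4,0],"twist": 0,"gripper": 0},
    {"slide": [13,1.7,0],"twist": 0,"gripper": 0},
  ],
)

```text
time_s: 5.0
ee_pos: [0.4887, -0.1258, 0.0497]
ee_rot: [[0.992, 0.129, -0.002], [0.129, -0.992, 0.0], [-0.002, -0.001, -1.0]]
ft_force: [-7.3, -2.1, 4.7]
width: -0.004
```

Request:
send_rows(
  targets=[
    {"slide": [1,0.1,0],"twist": 0,"gripper": 0},
    {"slide": [2,0.3,0],"twist": 0,"gripper": 0},
    {"slide": [3,0.4,0],"twist": 0,"gripper": 0},
  ],
)

```text
time_s: 5.25
ee_pos: [0.4887, -0.1257, 0.0497]
ee_rot: [[0.991, 0.13, -0.008], [0.13, -0.991, -0.0], [-0.008, -0.001, -1.0]]
ft_force: [-10.3, -3.4, 7.0]
width: 0.001
```

Request:
send_rows(
  targets=[
    {"slide": [1,0.1,0],"twist": 0,"gripper": 0},
    {"slide": [2,0.3,0],"twist": 0,"gripper": 0},
    {"slide": [3,0.4,0],"twist": 0,"gripper": 0},
  ],
)

```text
time_s: 5.5
ee_pos: [0.4887, -0.1257, 0.0497]
ee_rot: [[0.991, 0.132, -0.015], [0.132, -0.991, -0.001], [-0.015, -0.001, -1.0]]
ft_force: [-10.9, -4.0, 8.2]
width: -0.001
```

Request:
send_rows(
  targets=[
    {"slide": [1,0.1,0],"twist": 0,"gripper": 0},
    {"slide": [2,0.3,0],"twist": 0,"gripper": 0},
    {"slide": [3,0.4,0],"twist": 0,"gripper": 0},
  ],
)

```text
time_s: 5.75
ee_pos: [0.4887, -0.1257, 0.0497]
ee_rot: [[0.991, 0.133, -0.021], [0.133, -0.991, -0.002], [-0.021, -0.001, -1.0]]
ft_force: [-10.5, -3.3, 7.3]
width: 0.0
```

Request:
send_rows(
  targets=[
    {"slide": [3,0.4,0],"twist": 0,"gripper": 0},
    {"slide": [5,0.7,0],"twist": 0,"gripper": 0},
    {"slide": [7,0.9,0],"twist": 0,"gripper": 0},
  ],
)

```text
time_s: 6.0
ee_pos: [0.4921, -0.1252, 0.0497]
ee_rot: [[0.99, 0.135, -0.028], [0.135, -0.991, -0.003], [-0.028, -0.001, -1.0]]
ft_force: [-10.4, -3.3, 7.4]
width: -0.001
```

```bash
python3 - <<'E'
from h import *
np.set_printoptions(precision=4,suppress=True)
n='side';b=(130,250,190,350)
im,d=robot.capture(n);cv2.imwrite('pics/f_full.png',im)
print(robot.spot_point(n,'post_top')[:2],robot.spot_point(n,'carriage_seat')[:2])
cv2.imwrite(f'pics/f_{n}.png',cv2.resize(im[b[0]:b[1],b[2]:b[3]],None,fx=5,fy=5,interpolation=cv2.INTER_CUBIC)[:600,:800])
E
```

```text
[{'point': [281.3, 175.9], 'confidence': 0.77}, {'point': [184.5, 214.5], 'confidence': 0.43}] [{'point': [262.8, 181.3], 'confidence': 0.18}]
```

View pics/f_side.png

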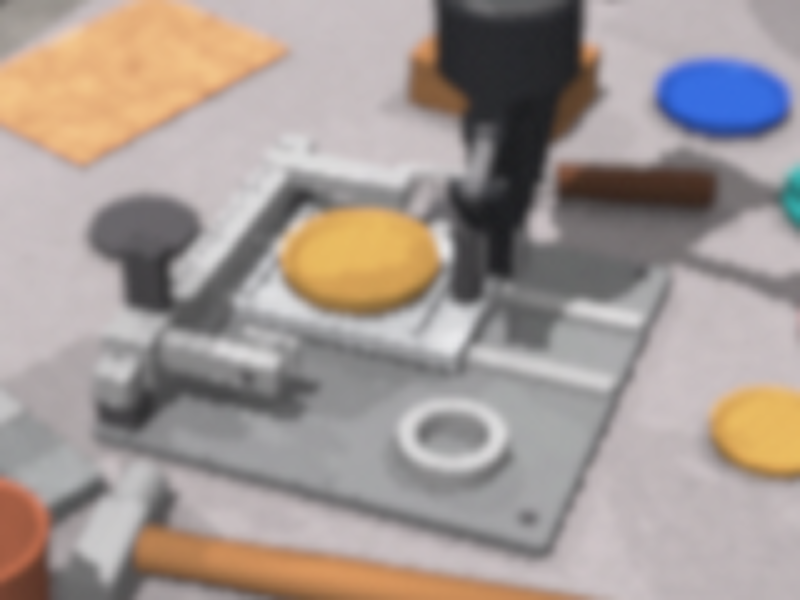

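Request:
send_rows(
  targets=[
    {"slide": [3,0.4,0],"twist": 0,"gripper": 0},
    {"slide": [5,0.7,0],"twist": 0,"gripper": 0},
    {"slide": [7,0.9,0],"twist": 0,"gripper": 0},
  ],
)

```text
time_s: 6.4
ee_pos: [0.4995, -0.1243, 0.0498]
ee_rot: [[0.991, 0.134, -0.028], [0.134, -0.991, -0.003], [-0.028, -0.001, -1.0]]
ft_force: [-3.7, -0.6, 1.7]
width: 0.003
```

Request:
send_rows(
  targets=[
    {"slide": [3,0.4,0],"twist": 0,"gripper": 0},
    {"slide": [5,0.7,0],"twist": 0,"gripper": 0},
    {"slide": [7,0.9,0],"twist": 0,"gripper": 0},
  ],
)

```text
time_s: 6.65
ee_pos: [0.503, -0.1238, 0.0497]
ee_rot: [[0.99, 0.136, -0.036], [0.136, -0.991, -0.003], [-0.036, -0.001, -0.999]]
ft_force: [-14.9, -4.9, 10.1]
width: 0.003
```

Request:
send_rows(
  targets=[
    {"slide": [3,0.4,0],"twist": 0,"gripper": 0},
    {"slide": [6,0.8,0],"twist": 0,"gripper": 0},
    {"slide": [8,1.0,0],"twist": 0,"gripper": 0},
  ],
)

```text
time_s: 6.9
ee_pos: [0.5027, -0.1238, 0.0498]
ee_rot: [[0.989, 0.14, -0.053], [0.14, -0.99, -0.005], [-0.054, -0.002, -0.999]]
ft_force: [-23.7, -9.2, 17.8]
width: -0.008
```

Request:
send_rows(
  targets=[
    {"slide": [4,0.5,0],"twist": 0,"gripper": 0},
    {"slide": [7,0.9,0],"twist": 0,"gripper": 0},
    {"slide": [10,1.3,0],"twist": 0,"gripper": 0},
    {"slide": [10,1.3,0],"twist": 0,"gripper": 0},
  ],
)

```text
time_s: 7.23
ee_pos: [0.5022, -0.1237, 0.0498]
ee_rot: [[0.987, 0.144, -0.076], [0.144, -0.99, -0.008], [-0.076, -0.003, -0.997]]
ft_force: [-23.3, -9.0, 18.2]
width: -0.0
```

The fingers now stop dead at x = 0.503 against 24 N, after a slip between 0.489 and 0.4995 (the bump). That matches about 80 mm of travel. I'll back off, lift and check.

Request:
send_rows(
  targets=[
    {"slide": [-8,-1,0],"twist": 0,"gripper": 0},
    {"slide": [-20,-2.6,0],"twist": 0,"gripper": 0},
    {"slide": [-35,-4.6,0],"twist": 0,"gripper": 0},
    {"slide": [-40,-5,30],"twist": 0,"gripper": 0},
    {"slide": [-40,-5,65],"twist": 0,"gripper": 0},
  ],
)

```text
time_s: 7.65
ee_pos: [0.4596, -0.1276, 0.1133]
ee_rot: [[0.986, 0.143, -0.08], [0.143, -0.99, -0.005], [-0.08, -0.007, -0.997]]
ft_force: [1.8, 0.3, 0.3]
width: -0.001
```

Request:
send_rows(
  targets=[
    {"slide": [-20,30,30],"twist": 0,"gripper": 0},
    {"slide": [-40,60,60],"twist": 0,"gripper": 0},
    {"slide": [-40,95,80],"twist": 0,"gripper": 0},
    {"slide": [-40,130,80],"twist": 0,"gripper": 0},
    {"slide": [-40,160,80],"twist": 0,"gripper": 0},
  ],
)

```text
time_s: 8.07
ee_pos: [0.4214, 0.035, 0.1958]
ee_rot: [[0.987, 0.142, -0.072], [0.143, -0.99, -0.003], [-0.071, -0.008, -0.997]]
ft_force: [0.6, 0.6, 0.2]
width: -0.0
```

```bash
python3 - <<'E'
from h import *
np.set_printoptions(precision=4,suppress=True)
pp={}
for n,b in(('side',(130,250,190,350)),('top',(110,250,220,360))):
    im,d=robot.capture(n)
    for q in('post_top','lug_top','dish','carriage_seat'):
        r=robot.spot_point(n,q)[:3];pp[n,q]=r;print(n,q,[(np.round(x['point'],1),round(x['confidence'],2)) for x in r])
    cv2.imwrite(f'pics/g_{n}.png',cv2.resize(im[b[0]:b[1],b[2]:b[3]],None,fx=4.2,fy=4.2,interpolation=cv2.INTER_CUBIC)[:600,:800])
    if n=='top':
        for k,(u,v) in dict(lug=(254,142),lug2=(254,144),dish=(300,170)).items():
            o,r=ray('top',(u,v));print(k,o+r*d[v,u])
for q in('post_top','lug_top','carriage_seat'):
    try: print(q,tri([(n,pp[n,q][0]['point']) for n in('side','top')]))
    except Exception as e: print(e)
E
```

```text
side post_top [(array([277.7, 173.1]), 0.68)]
side lug_top [(array([223.6, 177.3]), 0.88)]
side dish [(array([359.8, 172.5]), 0.76), (array([257.1, 180.3]), 0.73), (array([359.6, 196.4]), 0.72)]
side carriage_seat [(array([257.2, 184.7]), 0.82), (array([223.2, 177.1]), 0.17)]
top post_top [(array([302.8, 190.7]), 0.6)]
top lug_top [(array([253.1, 140.5]), 0.6)]
top dish [(array([343.2, 272.1]), 0.93), (array([301.3, 266. ]), 0.8), (array([394.6, 255.3]), 0.76)]
top carriage_seat [(array([302.8, 165.2]), 0.7)]
lug [ 0.6353 -0.0011  0.1054]
lug2 [ 0.6317 -0.0009  0.0988]
dish [ 0.5764 -0.1161  0.0388]
post_top (array([ 0.5239, -0.1175,  0.0818]), [np.float64(0.0035172524411659187), np.float64(0.0035172524411659733)])
lug_top (array([ 0.6327, -0.0024,  0.1033]), [np.float64(0.00734138509159377), np.float64(0.00734138509159378)])
carriage_seat (array([ 0.5938, -0.1244,  0.0157]), [np.float64(0.002200762227661817), np.float64(0.002200762227661919)])
```

View pics/g_side.png

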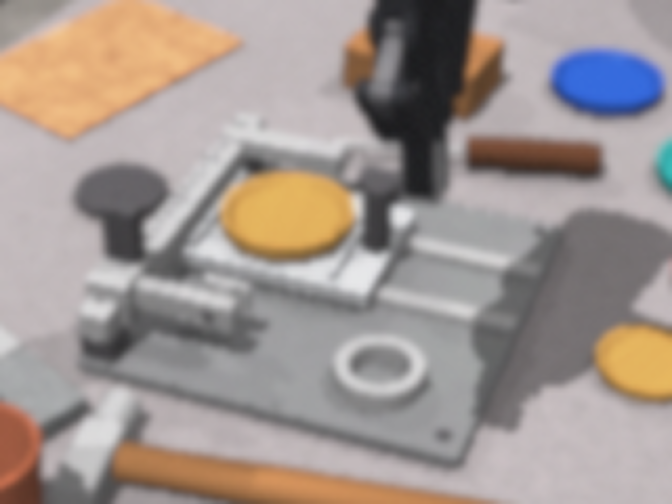

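View pics/g_top.png

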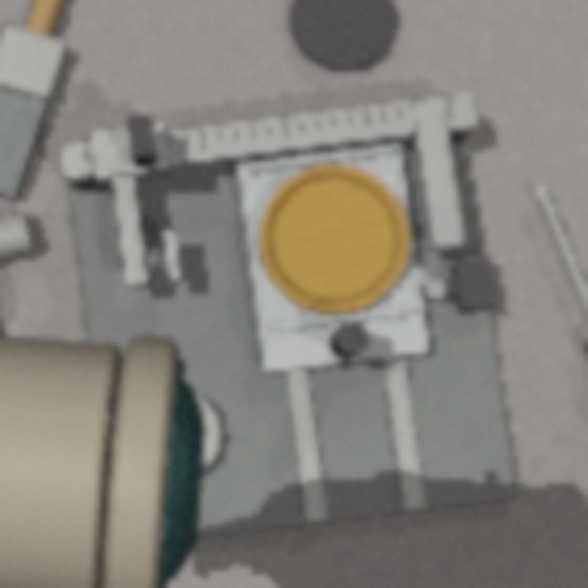

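The dish sits on the home carriage (top crop (335,240)). The post is at (0.5239, -0.118), 79 mm further along, and it stayed there on release, so the detent holds. Next is the lug (top crop (141,140), about (0.633, -0.001)), approached from its outer side.

Request:
send_rows(
  targets=[
    {"slide": [40,3,0],"twist": 0,"gripper": 0},
    {"slide": [80,6,0],"twist": 0,"gripper": 0},
    {"slide": [120,9,0],"twist": 0,"gripper": 0},
    {"slide": [160,11,0],"twist": 0,"gripper": 0},
    {"slide": [195,12,0],"twist": 0,"gripper": 0},
  ],
)

```text
time_s: 8.98
ee_pos: [0.6175, 0.0428, 0.1924]
ee_rot: [[0.987, 0.14, -0.08], [0.14, -0.99, -0.004], [-0.08, -0.007, -0.997]]
ft_force: [0.1, -0.8, -0.5]
width: 0.0
```

Request:
send_rows(
  targets=[
    {"slide": [12,0,-15],"twist": 0,"gripper": 0},
    {"slide": [12,0,-40],"twist": 0,"gripper": 0},
    {"slide": [12,0,-65],"twist": 0,"gripper": 0},
    {"slide": [12,0,-75],"twist": 0,"gripper": 0},
    {"slide": [12,0,-75],"twist": 0,"gripper": 0},
  ],
)

```text
time_s: 9.4
ee_pos: [0.6274, 0.042, 0.1141]
ee_rot: [[0.987, 0.139, -0.087], [0.139, -0.99, -0.004], [-0.087, -0.008, -0.996]]
ft_force: [0.5, -0.3, 0.6]
width: -0.0
```

```bash
python3 - <<'E'
from h import *
im,d=robot.capture('side');s=robot.sense();print(s['ee_pos'],proj('side',s['ee_pos']))
cv2.imwrite('pics/i.png',cv2.resize(im[110:260,150:350],None,fx=4,fy=4,interpolation=cv2.INTER_CUBIC))
E
```

```text
[0.62866876 0.04210828 0.116208  ] [211.57239498 181.95684592]
```

View pics/i.png

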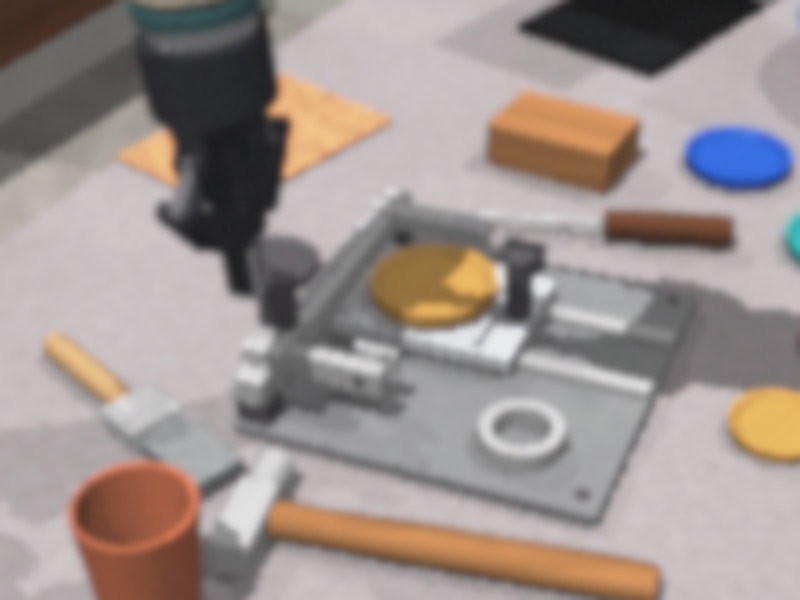

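Request:
send_rows(
  targets=[
    {"slide": [0,4,-12],"twist": 0,"gripper": 0},
    {"slide": [0,4,-26],"twist": 0,"gripper": 0},
    {"slide": [0,4,-40],"twist": 0,"gripper": 0},
    {"slide": [0,4,-45],"twist": 0,"gripper": 0},
    {"slide": [0,4,-45],"twist": 0,"gripper": 0},
  ],
)

```text
time_s: 9.87
ee_pos: [0.6282, 0.0463, 0.0708]
ee_rot: [[0.987, 0.139, -0.084], [0.139, -0.99, -0.004], [-0.084, -0.008, -0.996]]
ft_force: [0.4, -0.2, 0.7]
width: -0.001
```

Request:
send_rows(
  targets=[
    {"slide": [0.5,-4,0],"twist": 0,"gripper": 0},
    {"slide": [1,-8,0],"twist": 0,"gripper": 0},
    {"slide": [1.6,-12,0],"twist": 0,"gripper": 0},
    {"slide": [2.1,-16,0],"twist": 0,"gripper": 0},
  ],
)

```text
time_s: 10.2
ee_pos: [0.631, 0.0296, 0.0717]
ee_rot: [[0.987, 0.139, -0.082], [0.139, -0.99, -0.004], [-0.082, -0.007, -0.997]]
ft_force: [0.4, 0.2, 0.1]
width: -0.001
```

```bash
python3 - <<'E'
from h import *
im,d=robot.capture('side');s=robot.sense();print(s['ee_pos'],s['ft_force'])
cv2.imwrite('pics/j.png',cv2.resize(im[130:260,180:330],None,fx=4.6,fy=4.6,interpolation=cv2.INTER_CUBIC))
E
```

```text
[0.63101332 0.02876859 0.07148468] [-0.09190692 -0.51741086  0.32058753]
```

View pics/j.png

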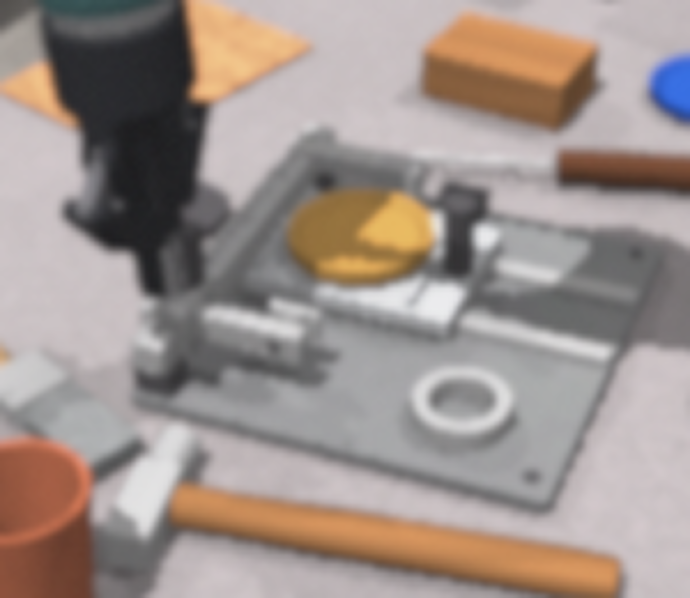

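The fingers are down beside the lug (crop (180,265)), near contact. Now pushing along -gauge y (0.131, -0.991).

Request:
send_rows(
  targets=[
    {"slide": [0.4,-3,0],"twist": 0,"gripper": 0},
    {"slide": [0.8,-6,0],"twist": 0,"gripper": 0},
    {"slide": [1.2,-9,0],"twist": 0,"gripper": 0},
    {"slide": [1.6,-12,0],"twist": 0,"gripper": 0},
  ],
)

```text
time_s: 10.58
ee_pos: [0.6325, 0.0191, 0.0719]
ee_rot: [[0.987, 0.137, -0.083], [0.137, -0.991, 0.0], [-0.082, -0.012, -0.997]]
ft_force: [-1.4, 6.6, 2.5]
width: 0.003
```

Request:
send_rows(
  targets=[
    {"slide": [0.4,-3,0],"twist": 0,"gripper": 0},
    {"slide": [0.8,-6,0],"twist": 0,"gripper": 0},
    {"slide": [1.2,-9,0],"twist": 0,"gripper": 0},
    {"slide": [1.6,-12,0],"twist": 0,"gripper": 0},
    {"slide": [2,-15,0],"twist": 0,"gripper": 0},
  ],
)

```text
time_s: 11.0
ee_pos: [0.6342, 0.0069, 0.072]
ee_rot: [[0.987, 0.136, -0.083], [0.137, -0.991, 0.005], [-0.082, -0.017, -0.997]]
ft_force: [-1.0, 7.2, 1.7]
width: -0.0
```

Request:
send_rows(
  targets=[
    {"slide": [0.4,-3,0],"twist": 0,"gripper": 0},
    {"slide": [0.8,-6,0],"twist": 0,"gripper": 0},
    {"slide": [1.2,-9,0],"twist": 0,"gripper": 0},
    {"slide": [1.6,-12,0],"twist": 0,"gripper": 0},
    {"slide": [2,-15,0],"twist": 0,"gripper": 0},
  ],
)

```text
time_s: 11.42
ee_pos: [0.6358, -0.0053, 0.0721]
ee_rot: [[0.987, 0.135, -0.084], [0.137, -0.991, 0.011], [-0.082, -0.022, -0.996]]
ft_force: [-0.4, 7.4, 1.2]
width: -0.001
```

```bash
python3 - <<'E'
from h import *
im,d=robot.capture('side');s=robot.sense();print(s['ee_pos'],s['ft_force'])
cv2.imwrite('pics/k.png',cv2.resize(im[130:260,180:330],None,fx=4.6,fy=4.6,interpolation=cv2.INTER_CUBIC))
E
```

```text
[ 0.63594082 -0.00614867  0.07207506] [0.01626147 6.74392294 1.61516723]
```

View pics/k.png

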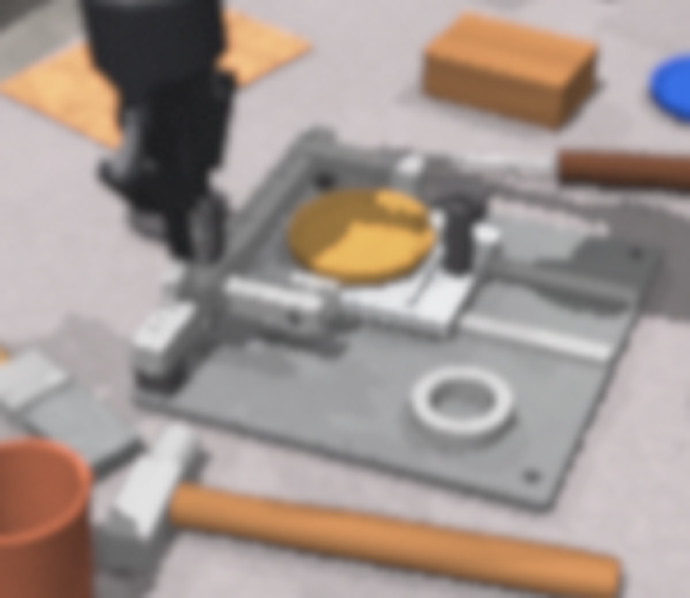

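Request:
send_rows(
  targets=[
    {"slide": [0.4,-3,0],"twist": 0,"gripper": 0},
    {"slide": [0.8,-6,0],"twist": 0,"gripper": 0},
    {"slide": [1.2,-9,0],"twist": 0,"gripper": 0},
    {"slide": [1.6,-12,0],"twist": 0,"gripper": 0},
    {"slide": [2,-15,0],"twist": 0,"gripper": 0},
  ],
)

```text
time_s: 11.88
ee_pos: [0.6376, -0.0183, 0.0721]
ee_rot: [[0.987, 0.135, -0.085], [0.136, -0.991, 0.015], [-0.082, -0.026, -0.996]]
ft_force: [-0.3, 6.4, 1.0]
width: -0.0
```

Request:
send_rows(
  targets=[
    {"slide": [0.3,-2.5,0],"twist": 0,"gripper": 0},
    {"slide": [0.6,-5,0],"twist": 0,"gripper": 0},
    {"slide": [1,-7.5,0],"twist": 0,"gripper": 0},
    {"slide": [1.3,-10,0],"twist": 0,"gripper": 0},
    {"slide": [1.6,-12,0],"twist": 0,"gripper": 0},
  ],
)

```text
time_s: 12.3
ee_pos: [0.6387, -0.0272, 0.0722]
ee_rot: [[0.987, 0.134, -0.085], [0.136, -0.991, 0.021], [-0.082, -0.032, -0.996]]
ft_force: [0.2, 10.3, 0.8]
width: 0.002
```

```bash
python3 - <<'E'
from h import *
for n,b in(('side',(130,250,190,350)),('top',(110,250,220,360))):
    im,d=robot.capture(n)
    cv2.imwrite(f'pics/l_{n}.png',cv2.resize(im[b[0]:b[1],b[2]:b[3]],None,fx=4.2,fy=4.2,interpolation=cv2.INTER_CUBIC)[:600,:800])
s=robot.sense();print(s['ee_pos'],s['ft_force'])
E
```

```text
[ 0.63877709 -0.0274123   0.07218949] [-1.1116659   7.31818635  0.63890222]
```

View pics/l_side.png

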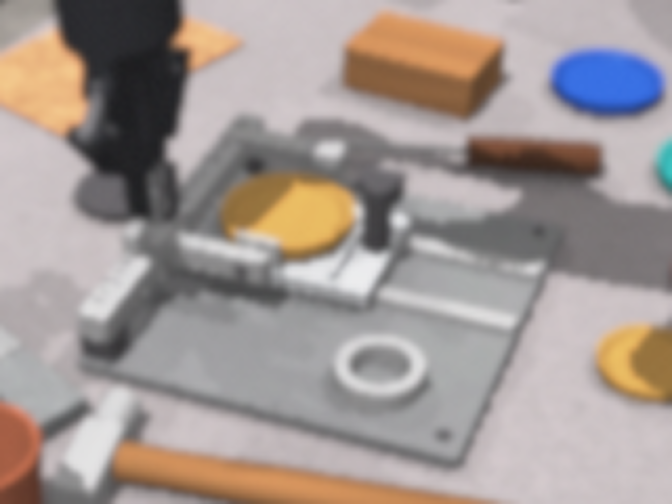

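View pics/l_top.png

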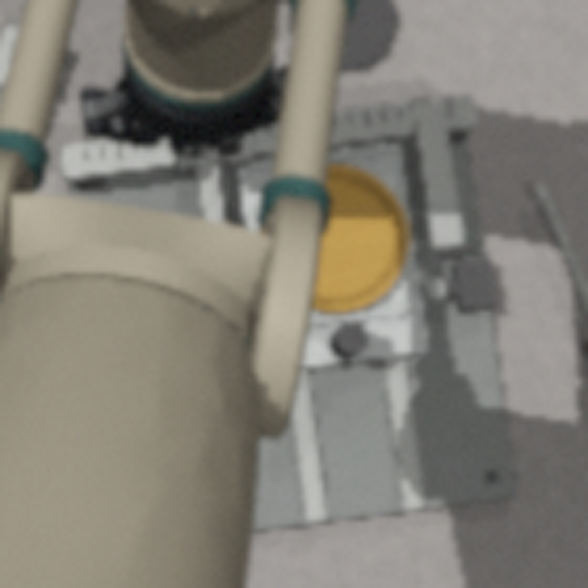

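Both views show the pad close to the dish (top crop pad (250,205), dish edge about (265,235)), and the force is about 7 N. Continuing more slowly.

Request:
send_rows(
  targets=[
    {"slide": [0.3,-2,0],"twist": 0,"gripper": 0},
    {"slide": [0.5,-4,0],"twist": 0,"gripper": 0},
    {"slide": [0.8,-6,0],"twist": 0,"gripper": 0},
    {"slide": [1,-8,0],"twist": 0,"gripper": 0},
    {"slide": [1.3,-10,0],"twist": 0,"gripper": 0},
  ],
)

```text
time_s: 12.82
ee_pos: [0.6396, -0.0336, 0.0723]
ee_rot: [[0.987, 0.133, -0.086], [0.135, -0.99, 0.027], [-0.082, -0.039, -0.996]]
ft_force: [-0.2, 10.1, 1.5]
width: 0.001
```

Request:
send_rows(
  targets=[
    {"slide": [0.3,-2,0],"twist": 0,"gripper": 0},
    {"slide": [0.5,-4,0],"twist": 0,"gripper": 0},
    {"slide": [0.8,-6,0],"twist": 0,"gripper": 0},
    {"slide": [1,-8,0],"twist": 0,"gripper": 0},
    {"slide": [1.3,-10,0],"twist": 0,"gripper": 0},
  ],
)

```text
time_s: 13.23
ee_pos: [0.6404, -0.04, 0.0724]
ee_rot: [[0.987, 0.132, -0.087], [0.135, -0.99, 0.034], [-0.082, -0.045, -0.996]]
ft_force: [0.1, 9.7, 2.2]
width: -0.001
```

Request:
send_rows(
  targets=[
    {"slide": [0.3,-2,0],"twist": 0,"gripper": 0},
    {"slide": [0.5,-4,0],"twist": 0,"gripper": 0},
    {"slide": [0.8,-6,0],"twist": 0,"gripper": 0},
  ],
)

```text
time_s: 13.48
ee_pos: [0.6407, -0.0417, 0.0725]
ee_rot: [[0.988, 0.13, -0.088], [0.134, -0.99, 0.042], [-0.082, -0.053, -0.995]]
ft_force: [-1.1, 13.2, 1.6]
width: 0.001
```

Request:
send_rows(
  targets=[
    {"slide": [0.3,-2,0],"twist": 0,"gripper": 0},
    {"slide": [0.5,-4,0],"twist": 0,"gripper": 0},
    {"slide": [0.8,-6,0],"twist": 0,"gripper": 0},
  ],
)

```text
time_s: 13.73
ee_pos: [0.6408, -0.0428, 0.0726]
ee_rot: [[0.988, 0.129, -0.09], [0.134, -0.99, 0.051], [-0.082, -0.062, -0.995]]
ft_force: [-0.6, 14.4, 2.5]
width: 0.003
```

```bash
python3 - <<'E'
from h import *
for n,b in(('side',(140,225,200,310)),('top',(120,220,240,360))):
    im,d=robot.capture(n)
    k=6.5 if n=='side' else 5.5
    cv2.imwrite(f'pics/m_{n}.png',cv2.resize(im[b[0]:b[1],b[2]:b[3]],None,fx=k,fy=k,interpolation=cv2.INTER_CUBIC)[:600,:800])
s=robot.sense();print(s['ee_pos'],s['ft_force'])
E
```

```text
[ 0.64090805 -0.04312453  0.07266255] [-0.58335762 11.67685225  1.50826203]
```

View pics/m_side.png

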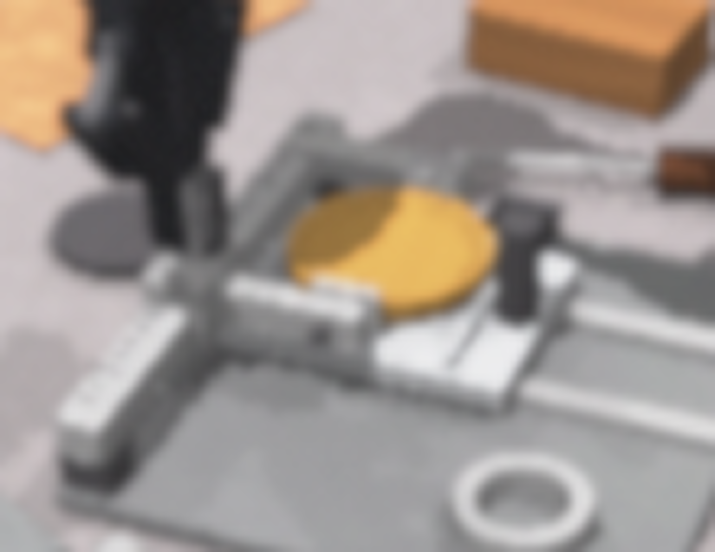

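View pics/m_top.png

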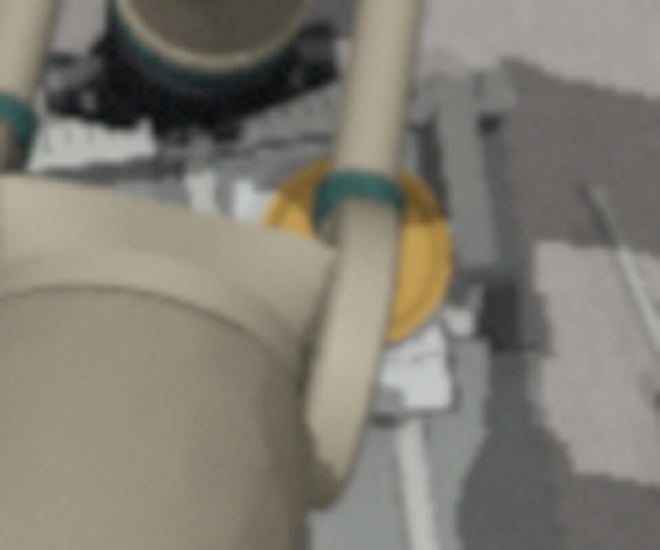

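Request:
send_rows(
  targets=[
    {"slide": [0.3,-2,0],"twist": 0,"gripper": 0},
    {"slide": [0.5,-4,0],"twist": 0,"gripper": 0},
    {"slide": [0.8,-6,0],"twist": 0,"gripper": 0},
    {"slide": [0.8,-6,0],"twist": 0,"gripper": 0},
  ],
)

```text
time_s: 14.17
ee_pos: [0.641, -0.0441, 0.0728]
ee_rot: [[0.988, 0.127, -0.091], [0.133, -0.989, 0.06], [-0.083, -0.071, -0.994]]
ft_force: [-0.4, 12.4, 2.6]
width: 0.005
```

```bash
python3 - <<'E'
from h import *
for i in range(4):
    robot.capture('side');s=robot.sense();print(s['ee_pos'],s['ft_force'])
E
```

```text
[ 0.6410687  -0.04409061  0.07281144] [-6.33977419e-04  1.32823249e+01  1.38297407e+00]
[ 0.64102076 -0.04411737  0.07279225] [-0.27678097 14.36442894  2.55852702]
[ 0.64104543 -0.04409594  0.07278246] [-0.1924606  12.40622278  2.1110124 ]
[ 0.64103012 -0.04412397  0.07277959] [-0.25580273 12.73352607  1.45094835]
```

Request:
send_rows(
  targets=[
    {"slide": [0.3,-2,0],"twist": 0,"gripper": 0},
    {"slide": [0.5,-4,0],"twist": 0,"gripper": 0},
    {"slide": [0.8,-6,0],"twist": 0,"gripper": 0},
    {"slide": [0.8,-6,0],"twist": 0,"gripper": 0},
  ],
)

```text
time_s: 14.7
ee_pos: [0.6411, -0.0448, 0.0729]
ee_rot: [[0.988, 0.126, -0.093], [0.132, -0.989, 0.069], [-0.083, -0.08, -0.993]]
ft_force: [-0.3, 14.6, 2.5]
width: -0.003
```

```bash
python3 - <<'E'
from h import *
for i in range(4):
    robot.capture('side');s=robot.sense();print(s['ee_pos'],s['ft_force'])
E
```

```text
[ 0.64114985 -0.04485297  0.07293727] [-0.68166386 14.82453416  3.26144201]
[ 0.64113018 -0.04482289  0.07294543] [ 0.13357953 14.5233607   1.24138183]
[ 0.64113646 -0.0448336   0.07291925] [-0.2941014  13.37492246  2.16949001]
[ 0.64112979 -0.04484888  0.07292608] [ 0.39508286 13.59563354  1.23422688]
```

The steady force is about 14 N, which is 7 N friction plus 2 N preload plus about 5 mm of pad. Releasing now to look without the arm in the way.

Request:
send_rows(
  targets=[
    {"slide": [-0.5,4,0],"twist": 0,"gripper": 0},
    {"slide": [-1.3,10,0],"twist": 0,"gripper": 0},
    {"slide": [-3.3,25,0],"twist": 0,"gripper": 0},
    {"slide": [-4,30,30],"twist": 0,"gripper": 0},
    {"slide": [-4,30,65],"twist": 0,"gripper": 0},
  ],
)

```text
time_s: 15.32
ee_pos: [0.6344, -0.0131, 0.1356]
ee_rot: [[0.987, 0.127, -0.101], [0.134, -0.989, 0.069], [-0.091, -0.082, -0.993]]
ft_force: [1.1, -0.1, 0.4]
width: -0.0
```

Request:
send_rows(
  targets=[
    {"slide": [-30,0,30],"twist": 0,"gripper": 0},
    {"slide": [-65,20,45],"twist": 0,"gripper": 0},
    {"slide": [-100,45,45],"twist": 0,"gripper": 0},
    {"slide": [-135,70,45],"twist": 0,"gripper": 0},
    {"slide": [-170,95,45],"twist": 0,"gripper": 0},
  ],
)

```text
time_s: 15.73
ee_pos: [0.4679, 0.0789, 0.181]
ee_rot: [[0.987, 0.126, -0.099], [0.133, -0.989, 0.069], [-0.089, -0.081, -0.993]]
ft_force: [0.6, 1.1, 0.0]
width: 0.002
```

Request:
send_rows(
  targets=[
    {"slide": [-30,20,0],"twist": 0,"gripper": 0},
    {"slide": [-60,40,0],"twist": 0,"gripper": 0},
    {"slide": [-90,60,0],"twist": 0,"gripper": 0},
    {"slide": [-110,90,0],"twist": 0,"gripper": 0},
    {"slide": [-120,120,0],"twist": 0,"gripper": 0},
  ],
)

```text
time_s: 16.15
ee_pos: [0.3442, 0.1991, 0.1811]
ee_rot: [[0.987, 0.125, -0.1], [0.132, -0.989, 0.068], [-0.091, -0.08, -0.993]]
ft_force: [0.2, -0.1, -0.2]
width: -0.007
```

```bash
python3 - <<'E'
from h import *
np.set_printoptions(precision=4,suppress=True)
pp={}
for n,b in(('side',(140,225,200,310)),('top',(120,220,240,360))):
    im,d=robot.capture(n);cv2.imwrite(f'pics/n_full_{n}.png',im)
    for q in('post_top','lug_top','dish','carriage_seat','jaw_pad','fixed_jaw'):
        r=robot.spot_point(n,q)[:3];pp[n,q]=r;print(n,q,[(np.round(x['point'],1),round(x['confidence'],2)) for x in r])
    k=6.5 if n=='side' else 5.5
    cv2.imwrite(f'pics/n_{n}.png',cv2.resize(im[b[0]:b[1],b[2]:b[3]],None,fx=k,fy=k,interpolation=cv2.INTER_CUBIC)[:600,:800])
for q in('post_top','lug_top'):
    try: print(q,tri([(n,pp[n,q][0]['point']) for n in('side','top')]))
    except Exception as e: print(e)
E
```

```text
side post_top []
side lug_top [(array([235.2, 161. ]), 0.6)]
side dish [(array([342.8, 220.6]), 0.96), (array([360.5, 198.9]), 0.77), (array([361.2, 173.1]), 0.75)]
side carriage_seat [(array([258. , 186.2]), 0.85)]
side jaw_pad [(array([255.1, 190.2]), 0.41)]
side fixed_jaw [(array([265.4, 173.3]), 0.63), (array([234.1, 166. ]), 0.19)]
top post_top [(array([303.5, 189.7]), 0.7), (array([395.6, 161.6]), 0.18)]
top lug_top [(array([278.8, 137.1]), 0.56)]
top dish [(array([342. , 270.3]), 0.98), (array([419.1, 210.7]), 0.74), (array([303.3, 165.5]), 0.67)]
top carriage_seat [(array([299.9, 167.9]), 0.89)]
top jaw_pad [(array([286.5, 167.3]), 0.48)]
top fixed_jaw [(array([319.9, 160.6]), 0.56)]
list index out of range
lug_top (array([ 0.6371, -0.0638,  0.1176]), [np.float64(0.008516978687621633), np.float64(0.008516978687621924)])
```

View pics/n_side.png

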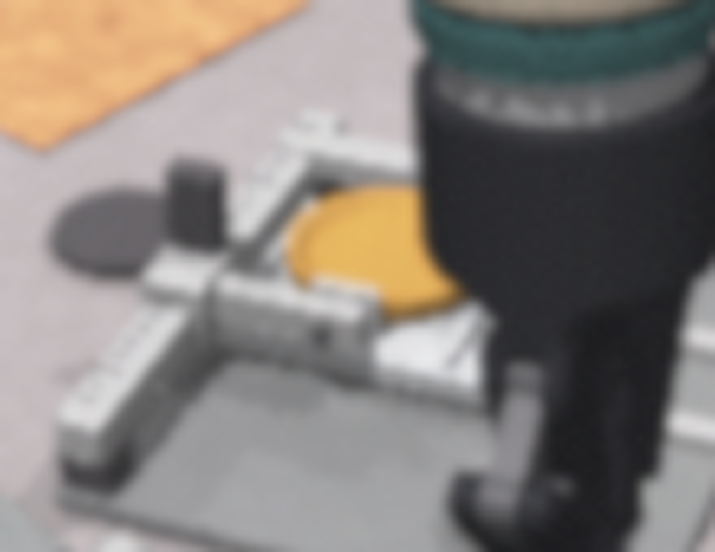

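View pics/n_top.png

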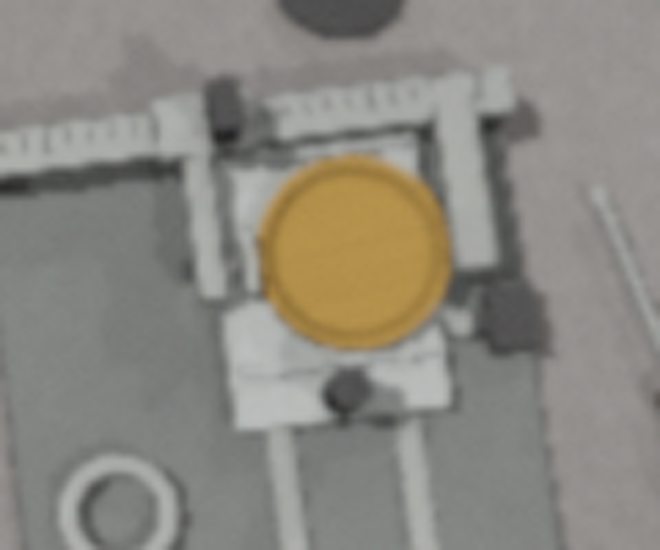

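View pics/n_full_top.png

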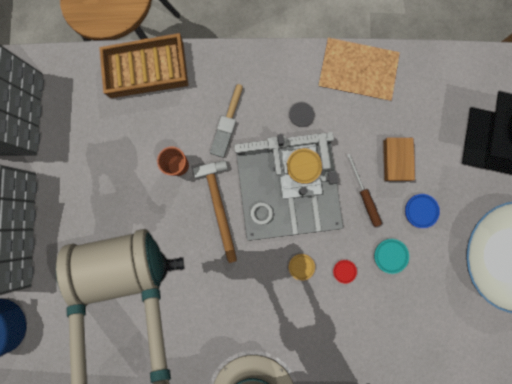

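```bash
python3 - <<'E'
from h import *
a=cv2.imread('pics/a_top.png');
im,_=robot.capture('top')
d=[cv2.resize(x[125:190,235:335],None,fx=7,fy=7,interpolation=cv2.INTER_CUBIC) for x in (a,im)]
cv2.imwrite('pics/o0.png',d[0]);cv2.imwrite('pics/o1.png',d[1])
# dark blob of lug
for x,(u0,u1) in((a,(244,264)),(im,(272,292))):
    g=cv2.cvtColor(x,cv2.COLOR_BGR2GRAY)[132:149,u0:u1].astype(float);w=np.clip(100-g,0,None);v,u=np.mgrid[132:149,u0:u1]
    c=((u*w).sum()/w.sum(),(v*w).sum()/w.sum());print(c,atz('top',c,.095))
# slider edge shift by template match of slider+jaw arm
g0=cv2.cvtColor(a,cv2.COLOR_BGR2GRAY);g1=cv2.cvtColor(im,cv2.COLOR_BGR2GRAY)
diff=cv2.absdiff(g0,g1);print(robot.sense()['time_s'])
E
```

```text
(np.float64(253.88083735909822), np.float64(144.6658615136876)) [ 6.30733611e-01 -5.27969160e-04  9.50000000e-02]
(np.float64(281.18002028397564), np.float64(142.68762677484787)) [ 0.63566952 -0.06636076  0.095     ]
16.9
```

View pics/o0.png

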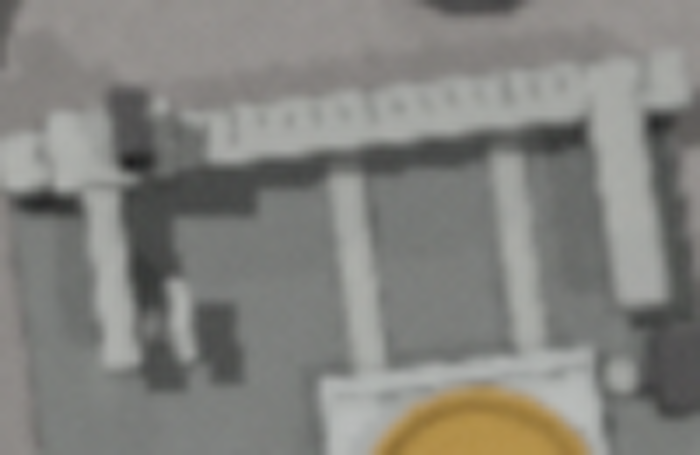

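View pics/o1.png

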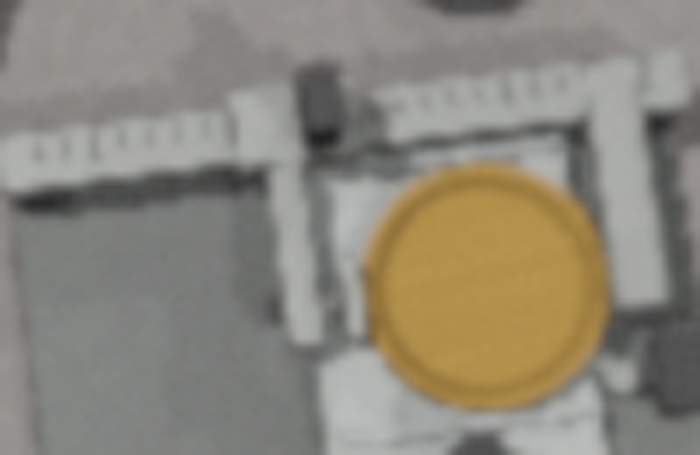

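The last pictures show the dish bridging the pad (left edge crop 367) and the fixed jaw (right edge 608). The gap behind the pad shrank from about 35 to 23 crop px, about 4–5 mm. The carriage is still home, the bystanders have not moved, and the arm is clear.

```bash
python3 - <<'E'
from h import *
print(robot.close_job())
E
```

```text
the job is handed in; nothing more can be done
None
```

The job is handed in, finished at about 17 s: the carriage is home and the dish is clamped between both jaws. Both parts were pushed with the fingers shut.

**Carriage:** I pushed the post in. It stuck at the detent bump at about 11 N, slipped past, and stopped dead against 24 N. The post had moved about 79 mm and stayed there when I let go.

**Jaw:** I pushed the lug slowly, with about 7 N of sliding friction, until the force settled near 14 N.

**Last checks (arm clear):**
- The dish touches both the pad and the fixed jaw.
- The pad is pressed in by about 4–5 mm, going by the pictures. The force before release gave about 5 mm, so the two roughly agree.
- The carriage is still home, and the other things on the bench have not visibly moved.

**Poor or missing readings:**
- The post was hidden from the side camera in the last picture, so its final position rests on the top view alone.
- Two-view fits of the lug were 7–9 mm off, so I used the top view for it.
- The lug moved only about 66 mm. By my rough picture measurement the jaw started about 12 mm in, which would put it near 79 mm; the force and the pad gap are the better evidence.

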